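# Wedge a pitch block tight on the chaser's holding board

## Task

Make the pitch block fast on the wedge board ready for chasing: bring the block into the corner of the board, flush against the long fence and the end stop, then slide the loose wooden wedge, thin end first and flat on the board, into the wide end of the gap between the block and the slanted cleat, and push it in firmly until it is tight and presses the block on to the fence. Finish while still holding the wedge: keep your grip or push on it, do not let go. Do not touch the brass leaf on the block, and leave the hammer, the tin and the punch where they are.

Things in the scene. Friction and masses are not known exactly. Their poses are not given: they have to be found in the camera images.
- board: fixed plywood base of the wedge board, 300 (x) x 180 (y) x 18 mm, flat on the bench at widely varying yaw; origin at the centre of its underside, z up. It carries three dark hardwood strips, all 14 mm high (tops 32 mm above the bench): fence, stop and cleat. The block is seated when its centre is at board x 25, y 24 mm (either way round). The wedge goes in towards board +x
- fence: the long straight hardwood fence, fixed on the board, 150 x 22 x 14 mm, along the board's x from -50 to 100 mm; its inner face, against which the block is pressed, is the plane y = 55 mm of the board. Origin: the board's centre at the base's top face, axes as the board's
- stop: the short end stop, fixed on the board at right angles to the fence, 20 x 54 x 14 mm, from y 1 to 55 mm; its inner face, which the block's end meets, is the plane x = 80 mm of the board. Origin: the board's centre at the base's top face, axes as the board's
- cleat: the slanted hardwood cleat, fixed on the board, 132 x 24 x 14 mm, across from the fence, from x -30 to 101 mm; its inner face is at board y = -29 mm where x = 80 mm and at y = -38.6 mm where x = -30 mm (5 degrees to the fence). Origin: the board's centre at the base's top face, axes as the board's
- mouth (a point): middle of the wide end of the gap when the block is seated: board x -30, y -22.8 mm, on the base's top face; axes as the board's. The gap, between block and cleat, is 31.6 mm wide here and tapers to 22 mm at board x 80, where it is open too; its middle line points 0.044 rad to the left (seen from above) of board +x. A push of 15 to 25 N along it (not downward) makes the wedge tight
- block: loose pitch block: pale beech, 110 (x) x 62 (y) x 34 mm high, 0.34 kg in all, with a dark pitch bed (98 x 50 x 6 mm) on top. Origin at the centre of its underside. It starts on the base between fence and cleat, a little turned, 8 to 14 mm off the fence and 12 to 35 mm off the stop. Its wooden sides stand 20 mm above fence and cleat, so fingers can take its 62 mm width there
- leaf: the brass acanthus leaf on the pitch, fixed to the block, 60 x 30 mm and about 6 mm high, not to be touched; its origin is above the block's, 40 mm above the block's underside
- wedge: loose hardwood wedge, 180 mm long, 30 mm high, tapering evenly (2.5 degrees each side) from 36.7 mm wide at the butt to 21 mm at the tip; about 0.12 kg. It starts flat on the bench, left or right of the board. Origin at the middle of its underside, x along it towards the thin tip, z up. Seated tight, its tip is at about board x 91 mm (+-10), its butt about x -89
- wedge_tip (a point): the centre of the wedge's thin end face, 90 mm from its middle, 15 mm above its underside
- wedge_butt (a point): the centre of the wedge's thick end face, 90 mm from its middle, 15 mm above its underside
- hammer: bystander: chasing hammer lying on its side, 240 mm long, 28 mm high, head at +x; origin near the middle of its length on the bench
- tin: bystander: black round tin, 79 mm across, 36 mm high; origin at the centre of its underside
- punch: bystander: square steel chasing punch lying on the bench, 116 mm long along x, 9 mm thick; origin near its middle on the bench
Things that resemble listed ones, but are neither listed nor needed, are in the scene too. What is meant by the wedge is not grey, and is the smaller of those in its own colour. Of the things like the block, leave any that is pink; of the rest the smaller one is meant.

How it is judged:
By the outcome, as a careful person would: the job done as asked, in the order asked, and still so for the second after the job is handed in, while the arm keeps its last pose, push and grip.
It also fails if it takes over 64 s, if anything falls off the work surface, if the arm or the gripper's body presses on something with over 40 N, if the wrist force passes 120 N, or if a joint passes its speed limit or range.

## Robot

A 7-joint arm with a two-finger parallel gripper is mounted at the origin on the work surface. World frame = base frame: x ahead of the robot, y to its left, z up, the work surface at z = 0. Lengths are in m, angles in rad, forces in N, time in s.
With the tool pointing down it reaches from about 0.425 to 0.875 m from the base axis. Payload 4.7 kg.
Tool frame: the origin (TCP) lies between the finger pads; the fingertips stand 14 mm ahead of it and the grasp point (between the pads) lies 5 mm behind it; z points along the fingers, y is the line along which they close (so a half turn about z gives the same grasp; the last joint's range is limited). The gripper opens to 87 mm and grips with 3 to 60 N. Pads are 19 mm wide; open, the fingers measure 117 mm over their backs; the gripper's body (75 mm by 190 mm) begins 51 mm behind the grasp point.
Start: joints at [-1.136, 0.321, -0.07, 1.45, 0.023, 1.371, -0.057], TCP at [0.266, 0.593, 0.237] pointing down, gripper open.
Joint ranges: [-2.86, 2.86], [-0.3, 2.09], [-1.38, 1.24], [0.06, 2.45], [-1.56, 4.7], [0.09, 2.05], [-2.69, 2.69]. Speed limits (rad/s): [2.57, 2.57, 3.14, 3.14, 3.14, 3.14, 3.14].

## Interface

Orientations are given as a rotation vector (axis times angle).
In Python, from bench import ctrl gives the robot as it stands.
- The arm moves only by the tool step_arm, never from a script. Its argument "commands" is a list of rows, each an object with "travel": the shift along the tool's x, y, z in m, a list of three; "turn": the turn, a rotation vector about the tool's x, y, z in degrees, a list of three. A call has 1 to 5 rows; each row is the pose to reach, as a shift and turn from the pose commanded when the call began, along the tool's axes at that moment; what a row does not reach only later rows make up. A row lasts 1/10 s, in which the tool goes at most 50 mm and 8.59 degrees, less where a joint would pass 70% of its speed; a pose out of reach is approached as far as the arm can. A call with a gripper value outside its range is refused whole. "gripper" is the opening, from 0 (shut) to 1 (fully open), set as the call begins (left out, the last holds). The fingers move at their own pace and stop on an object; "force" is the grip in N (left out, the last holds). Time passes only in rows, so rows that repeat a pose let the fingers close. It gives the time, the measured TCP pose, the force, the opening and the grip force at its end, in the units of the state.
- ctrl.get_state(): the state, without advancing time (a new reading comes with each control period).
- ctrl.get_image(name): name is "scene" or "top" or "wrist"; returns the picture (400x640x3 uint8, red, green, blue); there is no depth.
- ctrl.camera_model(name): a dict with "fx", "fy", "cx", "cy" (pixels), "R" (3x3) and "t" (3): a world point X has camera coordinates R X + t; the wrist camera has in their place "T_tool_cam" (4x4, takes a point from camera to tool coordinates, whose origin is the TCP and whose axes are the flange's). Camera axes: x right, y down, z forward; pixel columns grow to the right and rows downward; lengths in m; the calibration is good to about 2 mm. A picture is of the moment at which its call begins: read the wrist's pose just before it. camera_model takes no time and is no camera call.
- ctrl.close_job(): hands the job in; it is judged then, once.
The state is a dict: "time": time; "joint_positions": joint angles; "qd": joint speeds; "joint_torque": joint torques, N m; "position": TCP position; "tool_rot": TCP orientation; "ft_force": force on the tool from outside, world axes, zero at the start; "torque": the same for the moment, N m; "grip_width": opening from 0.0 (shut) to 1.0 (fully open); "grip_force": force on a finger pad.
Only numpy, scipy, OpenCV 4.12 (cv2) and the standard library are available. Lean on these libraries where they do the work, as an engineer would, in place of code of your own. Each camera call takes 0.05 s, during which the arm holds its last target. There are 200 camera calls.

## Working session

There is one attempt and no reset: what is moved stays moved. The work goes in short steps, Python scripts to look and compute and a tool call to move; the robot and the scene stay as the last step left them, time stands still between calls to the robot, and variables do not carry over. Pictures are saved under pics/ and viewed, at most 10 in all, crops included, and the job is handed in when it is done.

Besides the shell and the picture viewer there is one more tool, called after "Emit:" in YAML: its name, and indented under it one key for each argument. step_arm: Moves the arm, as the interface text tells. Its arguments: {"type":"object","properties":{"commands":{"type":"array"},"gripper":{"type":"number"},"force":{"type":"number"}},"required":["commands"]}

```bash
mkdir -p pics
cat > h.py <<'E'
import numpy as np, cv2
from bench import ctrl
from scipy.spatial.transform import Rotation as R
def save(name,f,crop=None,s=1):
    im=ctrl.get_image(name)[:,:,::-1]
    cv2.imwrite(f'pics/{f}_raw.png',im)
    if crop: x0,y0,x1,y1=crop; im=im[y0:y1,x0:x1]
    cv2.imwrite(f'pics/{f}.png',cv2.resize(im,None,fx=s,fy=s,interpolation=cv2.INTER_CUBIC))
def px2w(name,uv,z,st=None):
    m=ctrl.camera_model(name)
    d=np.array([(uv[0]-m['cx'])/m['fx'],(uv[1]-m['cy'])/m['fy'],1.])
    if 'R' in m: Rm=np.array(m['R']).T; o=-Rm@np.array(m['t'])
    else:
        T=np.array(m['T_tool_cam']); Rt=R.from_rotvec(st['tool_rot']).as_matrix()
        Rm=Rt@T[:3,:3]; o=Rt@T[:3,3]+np.array(st['position'])
    d=Rm@d
    return o+d*(z-o[2])/d[2]
E
python3 - <<'E'
from h import *
print(ctrl.get_state())
save('top','top1',None,1.25)
save('scene','sc1',None,1.25)
print(ctrl.camera_model('top'),ctrl.camera_model('wrist'))
E
```

```text
{'time': 0.0, 'joint_positions': array([-1.135918  ,  0.3218387 , -0.07008144,  1.45168968,  0.02261152,
        1.37075919, -0.05689059]), 'qd': array([ 0.00175144, -0.00011469,  0.00021402,  0.00048746, -0.00011717,
       -0.00090138, -0.00051113]), 'joint_torque': array([ 1.72937202e-04, -4.91280484e+01, -4.03872505e-01, -3.12535572e+01,
       -6.39861356e-02,  4.36069805e-02,  1.75919013e-04]), 'position': array([0.2653427 , 0.59280331, 0.23544388]), 'tool_rot': array([-6.55970064e-01, -3.07204667e+00,  2.96160691e-03]), 'ft_force': array([-0.12498492,  0.73853035,  0.11507668]), 'torque': array([-0.02449858,  0.03910814,  0.00069148]), 'grip_force': 0.0, 'grip_width': 1.0004854807944605}
{'fx': 495.62041939520344, 'fy': 495.62041939520344, 'cx': 317.6445402309127, 'cy': 200.45357774478504, 'R': array([[ 0.02344289, -0.99960865,  0.01526384],
       [-0.99520109, -0.02478496, -0.09465991],
       [ 0.09500118, -0.01297148, -0.99539264]]), 't': array([0.02609642, 0.50248635, 1.59733857])} {'fx': 280.8898275032423, 'fy': 280.8898275032423, 'cx': 320.4331307709852, 'cy': 205.36092596273508, 'T_tool_cam': array([[-6.62598786e-04, -9.63038599e-01, -2.69362616e-01,
         7.46425947e-02],
       [ 9.99999780e-01, -6.43505435e-04, -1.59183438e-04,
        -5.77783430e-04],
       [-2.00365118e-05, -2.69362662e-01,  9.63038813e-01,
        -1.48173417e-01],
       [ 0.00000000e+00,  0.00000000e+00,  0.00000000e+00,
         1.00000000e+00]])}
```

View pics/top1.png

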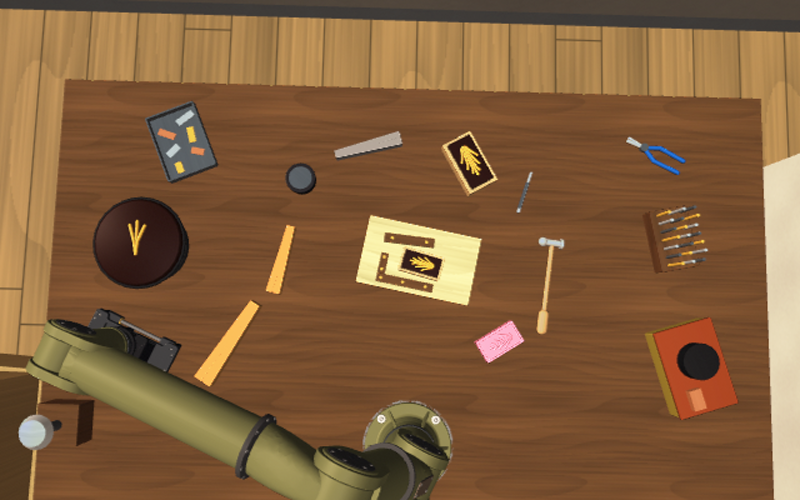

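View pics/sc1.png

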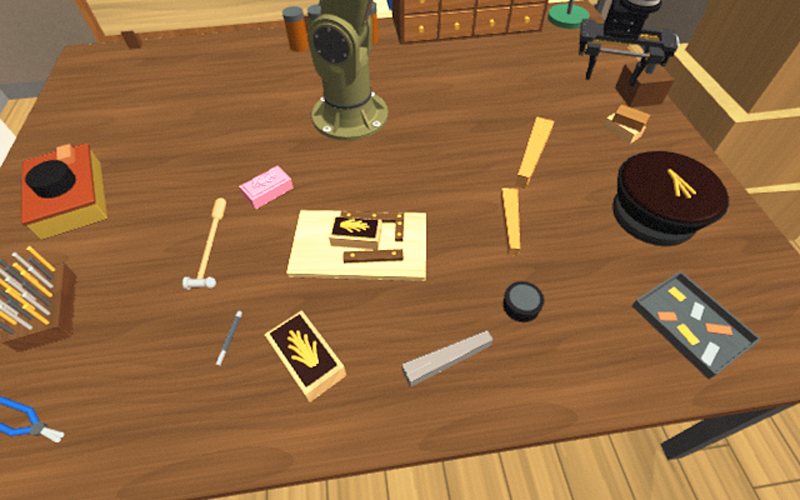

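Wedge candidates (top picture): small orange (281,259), larger orange (228,343) and grey (368,145); I choose the small orange. Block candidates: on the board (421,264), the larger one (469,162) and pink (499,341); I choose the one on the board. The stop (384,266) adjoins the lower strip, so that is the fence, and board +x points image-left. Next, one close crop.

Run:
```python
from h import *
im=cv2.imread('pics/top1_raw.png')[165:250,205:395]
cv2.imwrite('pics/c1.png',cv2.resize(im,None,fx=4.2,fy=4.2,interpolation=cv2.INTER_CUBIC))
```

```text
(no output)
```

View pics/c1.png

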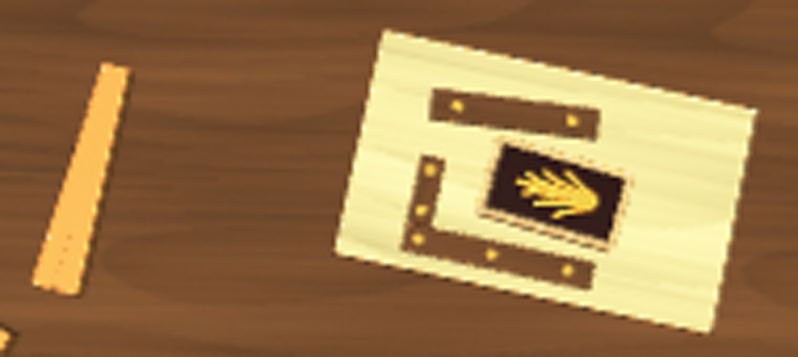

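The crop confirms it: a plain orange wedge with its tip at (117,65) and butt at (56,290). The board corners are (383,30), (757,109), (712,333) and (334,252), with the block at about (557,195).

```bash
cat >> h.py <<'E'
def fit(loc,w):
    loc=np.array(loc,float);w=np.array(w,float);a=loc.mean(0);b=w.mean(0)
    U,S,V=np.linalg.svd((loc-a).T@(w-b));Q=V.T@np.diag([1,np.linalg.det(V.T@U.T)])@U.T
    return Q,b-Q@a,np.linalg.norm((loc@Q.T+b-Q@a)-w,axis=1)
E
python3 - <<'E'
from h import *
def P(c,z): return px2w('top',((c[0]+.5)/4.2-.5+205,(c[1]+.5)/4.2-.5+165),z)[:2]
def go(n,loc,pts,z):
    w=[P(p,z) for p in pts]; Q,t,e=fit(loc,w)
    print(n,t.round(4),'yaw',np.degrees(np.arctan2(Q[1,0],Q[0,0])).round(1),'err',e.round(4)); return Q,t
Q,t=go('board',[(.15,-.09),(-.15,-.09),(-.15,.09),(.15,.09)],[(383,30),(757,109),(712,333),(334,252)],.018)
go('wedge',[(.09,-.0105),(.09,.0105),(-.09,.01835),(-.09,-.01835)],[(131,68),(104,63),(32,285),(80,295)],.03)
q,b=go('block',[(.055,-.031),(-.055,-.031),(-.055,.031),(.055,.031)],[(502,138),(633,178),(610,246),(480,212)],.052)
print('block in board',(Q.T@(b-t)).round(4))
for n,p in dict(seat=(.025,.024),mouth=(-.03,-.0228)).items(): print(n,(Q@p+t).round(4))
m=R.from_rotvec(ctrl.get_state()['tool_rot']).as_matrix();print(m.round(3))
E
```

```text
board [ 0.4802 -0.0185] yaw 79.3 err [0.0009 0.0005 0.0005 0.0008]
wedge [0.473  0.3373] yaw -12.9 err [0.0006 0.0009 0.0009 0.0011]
block [ 0.4676 -0.0245] yaw 75.1 err [0.0038 0.0036 0.006  0.0032]
block in board [-0.0082  0.0113]
seat [0.4612 0.0105]
mouth [ 0.4971 -0.0522]
[[-0.913  0.408 -0.001]
 [ 0.408  0.913 -0.002]
 [-0.    -0.002 -1.   ]]
```

```bash
cat >> h.py <<'E'
def plan(x,y,z,yd):
    "travel/turn to bring TCP to x,y,z pointing down with tool y at world angle yd (deg)"
    s=ctrl.get_state();A=R.from_rotvec(s['tool_rot'])
    a=np.radians(yd);Y=np.array([np.cos(a),np.sin(a),0]);Z=np.array([0,0,-1.]);X=np.cross(Y,Z)
    B=R.from_matrix(np.stack([X,Y,Z],1))
    print('t',s['time'].__round__(2) if True else 0,'pos',np.round(s['position'],4),'F',np.round(s['ft_force'],1),'travel',np.round(A.inv().apply(np.array([x,y,z])-s['position']),4),'turn',np.round(np.degrees((A.inv()*B).as_rotvec()),1),'g',round(s['grip_width'],3),round(s['grip_force'],1), 'yd',np.degrees(np.arctan2(*A.as_matrix()[[1,0],1])).round(1))
E
python3 -c "
from h import *
plan(.4676,-.0245,.20,-14.9);print(R.from_rotvec(ctrl.get_state()['tool_rot']).as_matrix()[:,1])"
```

```text
t 0.1 pos [0.2654 0.5928 0.2356] F [ 0.1 -0.5  0. ] travel [-0.4367 -0.4808  0.0365] turn [-0.1  0.1 80.8] g 0.999 0.0 yd 65.9
[ 0.40845178  0.91277823 -0.00174644]
```

Emit:
step_arm:
  commands:
    - {"travel":[-0.03,-0.03,0.0],"turn":[0,0,5]}
    - {"travel":[-0.06,-0.06,0.0],"turn":[0,0,11]}
    - {"travel":[-0.09,-0.09,0.0],"turn":[0,0,17]}
    - {"travel":[-0.12,-0.13,0.01],"turn":[0,0,23]}
    - {"travel":[-0.15,-0.16,0.01],"turn":[0,0,29]}

```text
time: 0.6
position: [0.3366, 0.383, 0.225]
tool_rot: [-1.41, -2.807, 0.004]
ft_force: [0.5, -0.0, 1.2]
grip_width: 0.999
grip_force: 0.0
```

```bash
python3 -c "
from h import *
plan(.4676,-.0245,.20,-14.9)"
```

```text
t 0.6 pos [0.3366 0.383  0.225 ] F [ 0.5 -0.   1.2] travel [-0.4051 -0.138   0.0257] turn [-0.1  0.1 51.5] g 0.999 0.0 yd 36.6
```

Emit:
step_arm:
  commands:
    - {"travel":[-0.04,-0.01,0.0],"turn":[0,0,5]}
    - {"travel":[-0.08,-0.03,0.0],"turn":[0,0,10]}
    - {"travel":[-0.12,-0.04,0.0],"turn":[0,0,15]}
    - {"travel":[-0.16,-0.055,0.01],"turn":[0,0,20]}
    - {"travel":[-0.2,-0.07,0.01],"turn":[0,0,26]}

```text
time: 1.1
position: [0.4006, 0.1819, 0.2153]
tool_rot: [-2.005, -2.418, 0.003]
ft_force: [1.0, 1.2, -0.5]
grip_width: 0.999
grip_force: 0.0
```

```bash
python3 -c "
from h import *
plan(.4676,-.0245,.20,-14.9)"
```

```text
t 1.1 pos [0.4006 0.1819 0.2153] F [ 1.   1.2 -0.5] travel [-0.2152  0.0276  0.0154] turn [-0.1  0.1 25.6] g 0.999 0.0 yd 10.7
```

Emit:
step_arm:
  commands:
    - {"travel":[-0.04,0.005,0.0],"turn":[0,0,5]}
    - {"travel":[-0.09,0.01,0.0],"turn":[0,0,10]}
    - {"travel":[-0.13,0.015,0.01],"turn":[0,0,15]}
    - {"travel":[-0.18,0.02,0.01],"turn":[0,0,20]}
    - {"travel":[-0.215,0.028,0.015],"turn":[0,0,25.6]}

```text
time: 1.6
position: [0.4694, -0.0253, 0.2017]
tool_rot: [2.493, 1.91, 0.001]
ft_force: [0.9, -0.5, -0.7]
grip_width: 1.001
grip_force: 0.0
```

Emit:
step_arm:
  commands:
    - {"travel":[0,0,0],"turn":[0,0,0]}

```text
time: 1.7
position: [0.4698, -0.0276, 0.2011]
tool_rot: [2.496, 1.904, -0.002]
ft_force: [-0.3, -0.1, -0.1]
grip_width: 0.996
grip_force: 0.0
```

```bash
python3 -c "
from h import *
plan(.4676,-.0245,.05,-14.9)
import json
s=ctrl.get_state();json.dump({k:list(map(float,s[k])) for k in('position','tool_rot')},open('s1.json','w'))
save('wrist','w1',None,1.25)"
```

```text
t 1.7 pos [ 0.4698 -0.0276  0.2011] F [-0.3 -0.1 -0.1] travel [ 0.0027 -0.003   0.1511] turn [ 0.   0.1 -0.4] g 0.996 0.0 yd -15.3
```

View pics/w1.png

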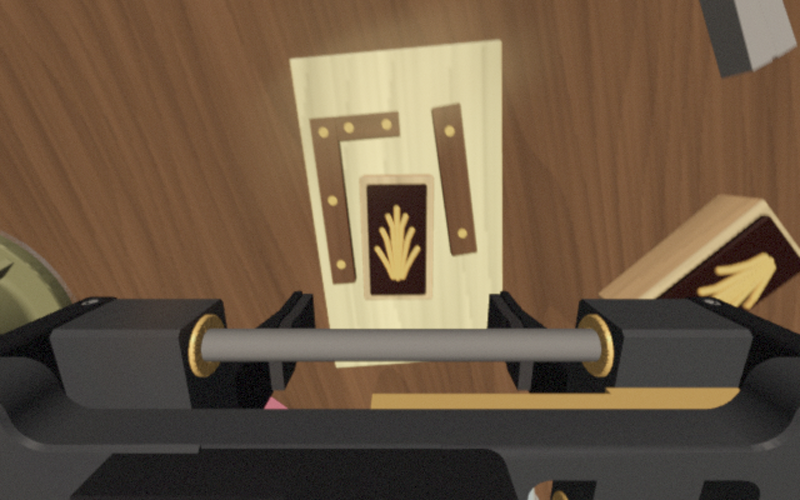

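The wrist picture shows the block's top rim with corners (362,175), (433,175), (432,300) and (363,300). Board corners are at (290,58), (501,40) and (337,367). The fence's inner edge runs (341,140)–(355,282) and the cleat's (432,107)–(453,255).

Run:
```python
from h import *
import json
s=json.load(open('s1.json'))
def P(c,z): return px2w('wrist',((c[0]+.5)/1.25-.5,(c[1]+.5)/1.25-.5),z,s)[:2]
def go(n,loc,w):
    Q,t,e=fit(loc,w)
    print(n,t.round(4),'yaw',np.degrees(np.arctan2(Q[1,0],Q[0,0])).round(1),'err',e.round(4)); return Q,t
Q,t=go('board',[(.15,.09),(.15,-.09),(-.15,.09),(-.05,.055),(.08,.055),(.101-.001,-.0275),(-.03,-.0386)],
 [P(p,z) for p,z in [((290,58),.018),((501,40),.018),((337,367),.018),((355,282),.032),((341,140),.032),((432,107),.032),((453,255),.032)]])
q,b=go('block',[(.055,-.031),(-.055,-.031),(-.055,.031),(.055,.031)],[P(p,.052) for p in [(433,175),(432,300),(363,300),(362,175)]])
print('block in board',(Q.T@(b-t)).round(4))
for n,p in dict(seat=(.025,.024),mouth=(-.03,-.0228)).items(): print(n,(Q@p+t).round(4))
```

```text
board [ 0.48  -0.017] yaw 79.3 err [0.0005 0.0022 0.0016 0.0012 0.0022 0.001  0.0002]
block [ 0.4674 -0.0223] yaw 74.5 err [0.0018 0.0006 0.0007 0.0018]
block in board [-0.0075  0.0114]
seat [0.461 0.012]
mouth [ 0.4968 -0.0507]
```

Emit:
step_arm:
  commands:
    - {"travel":[0.004,-0.0035,0.04]}
    - {"travel":[0.004,-0.0035,0.08]}
    - {"travel":[0.004,-0.0035,0.12]}
    - {"travel":[0.004,-0.0035,0.14]}
    - {"travel":[0.004,-0.0035,0.148]}

```text
$.commands[0]: bad value
```

Emit:
step_arm:
  commands:
    - {"travel":[0,0,0]}
    - {"travel":[0,0,0]}

```text
$.commands[0]: bad value
```

```bash
python3 -c "
from h import *
plan(.4674,-.023,.052,-15.4)"
```

```text
t 1.75 pos [ 0.4692 -0.0243  0.2011] F [0.6 0.7 0.4] travel [ 0.0009 -0.002   0.1491] turn [-0.   0.   0.4] g 1.0 0.0 yd -15.0
```

Emit:
step_arm:
  commands:
    - {"travel":[0.001,-0.002,0.04],"turn":[0,0,0]}
    - {"travel":[0.001,-0.002,0.08],"turn":[0,0,0]}
    - {"travel":[0.001,-0.002,0.12],"turn":[0,0,0]}
    - {"travel":[0.001,-0.002,0.14],"turn":[0,0,0]}
    - {"travel":[0.001,-0.002,0.148],"turn":[0,0,0]}

```text
time: 2.25
position: [0.4653, -0.0188, 0.0511]
tool_rot: [-2.482, -1.921, 0.006]
ft_force: [-0.4, -0.5, 0.4]
grip_width: 0.996
grip_force: 0.0
```

Emit:
step_arm:
  commands:
    - {"travel":[0,0,0],"turn":[0,0,0]}
    - {"travel":[0,0,0],"turn":[0,0,0]}

```text
time: 2.45
position: [0.4685, -0.0196, 0.0546]
tool_rot: [2.486, 1.92, 0.003]
ft_force: [-0.1, 0.0, -0.1]
grip_width: 1.002
grip_force: 0.0
```

```bash
python3 -c "
from h import *
plan(.4674,-.023,.052,-15.4)"
```

```text
t 2.45 pos [ 0.4685 -0.0196  0.0546] F [-0.1  0.  -0.1] travel [-0.0035 -0.0003  0.0026] turn [ 0.1 -0.1  0.8] g 1.002 0.0 yd -14.6
```

Emit:
step_arm:
  commands:
    - {"travel":[-0.002,0,0.001],"turn":[0,0,0.5]}
    - {"travel":[-0.002,0,0.001],"turn":[0,0,0.5]}
    - {"travel":[-0.002,0,0.001],"turn":[0,0,0.5]}
    - {"travel":[-0.002,0,0.001],"turn":[0,0,0.5]}
    - {"travel":[-0.002,0,0.001],"turn":[0,0,0.5]}
  gripper: 0.5
  force: 15

```text
time: 2.95
position: [0.4677, -0.0223, 0.053]
tool_rot: [2.495, 1.907, 0.002]
ft_force: [0.8, -0.3, 1.0]
grip_width: 0.71
grip_force: 15.0
```

Emit:
step_arm:
  commands:
    - {"travel":[0,0,0],"turn":[0,0,0]}
    - {"travel":[0,0,0],"turn":[0,0,0]}

```text
time: 3.15
position: [0.4677, -0.0223, 0.053]
tool_rot: [2.495, 1.907, 0.002]
ft_force: [0.1, -0.5, 3.8]
grip_width: 0.711
grip_force: 15.0
```

Emit:
step_arm:
  commands:
    - {"travel":[0,0,0],"turn":[0,0,0]}

```text
time: 3.25
position: [0.4677, -0.0223, 0.053]
tool_rot: [2.495, 1.907, 0.002]
ft_force: [0.2, -0.2, 4.7]
grip_width: 0.705
grip_force: 15.0
```

```bash
python3 -c "
from h import *
plan(.461,.0115,.052,-10.7)"
```

```text
t 3.25 pos [ 0.4677 -0.0223  0.053 ] F [ 0.2 -0.2  4.7] travel [ 0.0309 -0.0154  0.001 ] turn [ 0.1 -0.  -4.5] g 0.705 15.0 yd -15.2
```

Emit:
step_arm:
  commands:
    - {"travel":[0.007,-0.003,0],"turn":[0,0,-1]}
    - {"travel":[0.014,-0.006,0],"turn":[0,0,-2]}
    - {"travel":[0.02,-0.008,0],"turn":[0,0,-3]}
    - {"travel":[0.027,-0.01,0],"turn":[0,0,-4.5]}
    - {"travel":[0.027,-0.012,0],"turn":[0,0,-4.5]}

```text
time: 3.75
position: [0.4639, 0.0067, 0.0531]
tool_rot: [2.416, 2.004, 0.002]
ft_force: [4.8, -1.7, 2.1]
grip_width: 0.709
grip_force: 15.0
```

Emit:
step_arm:
  commands:
    - {"travel":[0,-0.001,0],"turn":[0,0,0]}
    - {"travel":[0,-0.002,0],"turn":[0,0,0]}
    - {"travel":[0,-0.003,0],"turn":[0,0,0]}

```text
time: 4.05
position: [0.4609, 0.0076, 0.053]
tool_rot: [2.418, 2.003, 0.004]
ft_force: [6.0, -1.8, 1.7]
grip_width: 0.712
grip_force: 15.0
```

```bash
python3 -c "
from h import *
plan(.461,.0115,.052,-10.7)"
```

```text
t 4.05 pos [0.4609 0.0076 0.053 ] F [ 6.  -1.8  1.7] travel [ 0.0038 -0.0006  0.0011] turn [ 0.2 -0.1 -0. ] g 0.712 15.0 yd -10.7
```

Emit:
step_arm:
  commands:
    - {"travel":[0,-0.001,0],"turn":[0,0,0]}
    - {"travel":[0,-0.002,0],"turn":[0,0,0]}

```text
time: 4.25
position: [0.4605, 0.0076, 0.0532]
tool_rot: [2.417, 2.0, 0.008]
ft_force: [10.7, -2.2, -2.1]
grip_width: 0.709
grip_force: 15.0
```

Emit:
step_arm:
  commands:
    - {"travel":[0.001,0,0],"turn":[0,0,0]}
    - {"travel":[0.002,0,0],"turn":[0,0,0]}
    - {"travel":[0.003,0,0],"turn":[0,0,0]}
    - {"travel":[0.004,0,0],"turn":[0,0,0]}

```text
time: 4.65
position: [0.4607, 0.0079, 0.0532]
tool_rot: [2.416, 1.998, 0.001]
ft_force: [6.9, -12.4, 2.2]
grip_width: 0.707
grip_force: 15.0
```

Emit:
step_arm:
  commands:
    - {"travel":[0.001,0,0],"turn":[0,0,0]}
    - {"travel":[0.002,0,0],"turn":[0,0,0]}

```text
time: 4.85
position: [0.4609, 0.0094, 0.0532]
tool_rot: [2.417, 1.997, 0.001]
ft_force: [6.3, -10.4, 2.6]
grip_width: 0.713
grip_force: 15.0
```

```bash
python3 -c "
from h import *
plan(.461,.0115,.052,-10.7)"
```

```text
t 4.85 pos [0.4609 0.0094 0.0532] F [  6.3 -10.4   2.6] travel [ 0.002  -0.0003  0.0012] turn [ 0.3  0.2 -0.2] g 0.713 15.0 yd -10.9
```

Emit:
step_arm:
  commands:
    - {"travel":[0,0,0],"turn":[0,0,0]}
    - {"travel":[0,0,0],"turn":[0,0,0]}
    - {"travel":[0,0,0],"turn":[0,0,0]}
    - {"travel":[0,0,0],"turn":[0,0,0]}
  gripper: 1.0

```text
time: 5.25
position: [0.4571, 0.0143, 0.0517]
tool_rot: [-2.417, -2.004, 0.004]
ft_force: [0.0, -0.3, 0.5]
grip_width: 0.957
grip_force: 0.0
```

Emit:
step_arm:
  commands:
    - {"travel":[0,0,-0.02],"turn":[0,0,0]}
    - {"travel":[0,0,-0.06],"turn":[0,0,0]}
    - {"travel":[0,0,-0.1],"turn":[0,0,0]}
    - {"travel":[0,0,-0.13],"turn":[0,0,0]}
    - {"travel":[0,0,-0.13],"turn":[0,0,0]}

```text
time: 5.75
position: [0.4609, 0.0146, 0.1865]
tool_rot: [2.417, 2.004, 0.01]
ft_force: [-0.0, -0.2, -0.0]
grip_width: 1.003
grip_force: 0.0
```

```bash
python3 -c "
from h import *
plan(.473,.337,.20,-102.9)
save('wrist','w2',(200,20,440,250),2.6)
import json
s=ctrl.get_state();json.dump({k:list(map(float,s[k])) for k in('position','tool_rot')},open('s2.json','w'))"
```

```text
t 5.75 pos [0.4609 0.0146 0.1865] F [-0.  -0.2 -0. ] travel [ 0.3191 -0.0477 -0.0126] turn [ 0.1 -0.4 92.2] g 1.003 0.0 yd -10.7
```

View pics/w2.png

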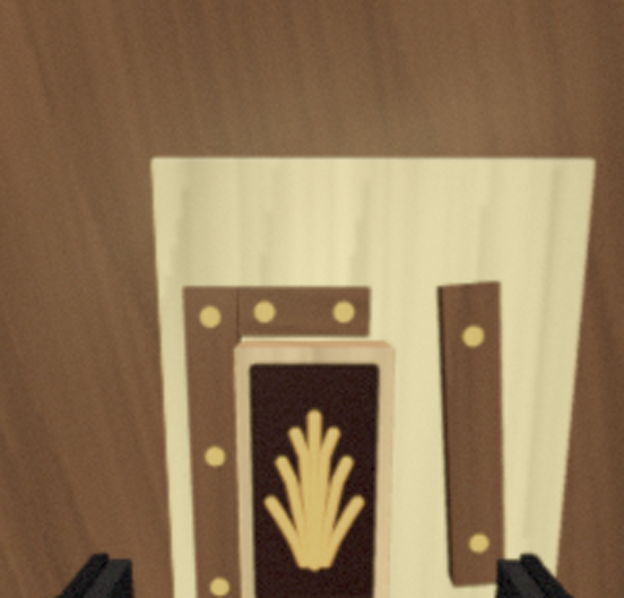

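The picture shows the block square in the corner: fence contact at (238,345) and a thin light sliver at (300,338) between stop and block. I'll measure that.

Run:
```python
from h import *
import json
s=json.load(open('s2.json'))
def P(c,z): return px2w('wrist',((c[0]+.5)/2.6-.5+200,(c[1]+.5)/2.6-.5+20),z,s)[:2]
w=[P(p,z) for p,z in [((152,158),.018),((595,158),.018),((370,336),.032),((452,585),.032),((439,287),.032)]]
Q,t,e=fit([(.15,.09),(.15,-.09),(.08,.001),(-.03,-.0386),(.1,-.0275)],w)
print(t.round(4),np.degrees(np.arctan2(Q[1,0],Q[0,0])).round(2),e.round(4))
for n,c,z in [('block end L',(240,342),.052),('block end R',(393,344),.052),('block right lower',(397,597),.052),('stop face',(300,335),.032),('block L lower',(240,597),.052),('fence inner',(240,400),.032),('endface bottom',(300,336),.032)]: print(n,((P(c,z)-t)@Q*1000).round(1))
```

```text
[ 0.4761 -0.0184] 79.23 [0.0026 0.0016 0.0006 0.0018 0.0011]
block end L [79.6 51.2]
block end R [78.9 -6.7]
block right lower [-25.  -11.5]
stop face [80.8 28.9]
block L lower [-25.   53.9]
fence inner [54.4 53.8]
endface bottom [80.4 28.9]
```

Emit:
step_arm:
  commands:
    - {"travel":[0.03,-0.005,0],"turn":[0,0,8]}
    - {"travel":[0.06,-0.01,0],"turn":[0,0,16]}
    - {"travel":[0.09,-0.015,-0.01],"turn":[0,0,24]}
    - {"travel":[0.12,-0.02,-0.01],"turn":[0,0,32]}
    - {"travel":[0.15,-0.02,-0.01],"turn":[0,0,40]}

```text
time: 6.3
position: [0.4652, 0.1661, 0.1908]
tool_rot: [-2.961, -1.049, 0.006]
ft_force: [0.9, -0.8, 0.3]
grip_width: 1.001
grip_force: 0.0
```

```bash
python3 -c "
from h import *
plan(.4145,.3507,.20,-102.9);print(ctrl.get_state()['joint_positions'].round(2))"
```

```text
t 6.3 pos [0.4652 0.1661 0.1908] F [ 0.9 -0.8  0.3] travel [ 0.0768 -0.1753 -0.0092] turn [ 0.   0.2 51.9] g 1.001 0.0 yd -51.0
[-0.72  0.01  0.32  1.9  -0.01  1.23 -1.28]
```

Emit:
step_arm:
  commands:
    - {"travel":[0.01,-0.03,0],"turn":[0,0,8]}
    - {"travel":[0.025,-0.06,0],"turn":[0,0,16]}
    - {"travel":[0.04,-0.09,0],"turn":[0,0,24]}
    - {"travel":[0.05,-0.12,-0.01],"turn":[0,0,32]}
    - {"travel":[0.065,-0.15,-0.01],"turn":[0,0,40]}

```text
time: 6.8
position: [0.4208, 0.3229, 0.2014]
tool_rot: [3.14, -0.028, -0.004]
ft_force: [1.0, -0.1, 0.2]
grip_width: 0.995
grip_force: 0.0
```

```bash
python3 -c "
from h import *
plan(.4145,.3507,.20,-102.9);print(ctrl.get_state()['joint_positions'].round(2))"
```

```text
t 6.8 pos [0.4208 0.3229 0.2014] F [ 1.  -0.1  0.2] travel [-0.0068 -0.0277  0.0014] turn [ 0.1  0.1 11.9] g 0.995 0.0 yd -91.0
[-0.89  0.09  0.19  1.8  -0.02  1.26 -2.28]
```

Emit:
step_arm:
  commands:
    - {"travel":[-0.004,-0.014,0],"turn":[0,0,6]}
    - {"travel":[-0.007,-0.028,0],"turn":[0,0,12]}
    - {"travel":[-0.007,-0.028,0],"turn":[0,0,12]}
    - {"travel":[-0.007,-0.028,0],"turn":[0,0,12]}

```text
time: 7.2
position: [0.4149, 0.3493, 0.2009]
tool_rot: [3.12, -0.343, -0.003]
ft_force: [0.4, -0.3, -0.1]
grip_width: 1.003
grip_force: 0.0
```

```bash
python3 -c "
from h import *
plan(.4145,.3507,.20,-102.9);print(ctrl.get_state()['joint_positions'].round(2))
import json
s=ctrl.get_state();json.dump({k:list(map(float,s[k])) for k in('position','tool_rot')},open('s3.json','w'))
save('wrist','w3',None,1.25)"
```

```text
t 7.2 pos [0.4149 0.3493 0.2009] F [ 0.4 -0.3 -0.1] travel [-0.0007 -0.0013  0.0009] turn [0.2 0.1 0.4] g 1.003 0.0 yd -102.5
[-0.92  0.11  0.19  1.77 -0.02  1.26 -2.52]
```

View pics/w3.png

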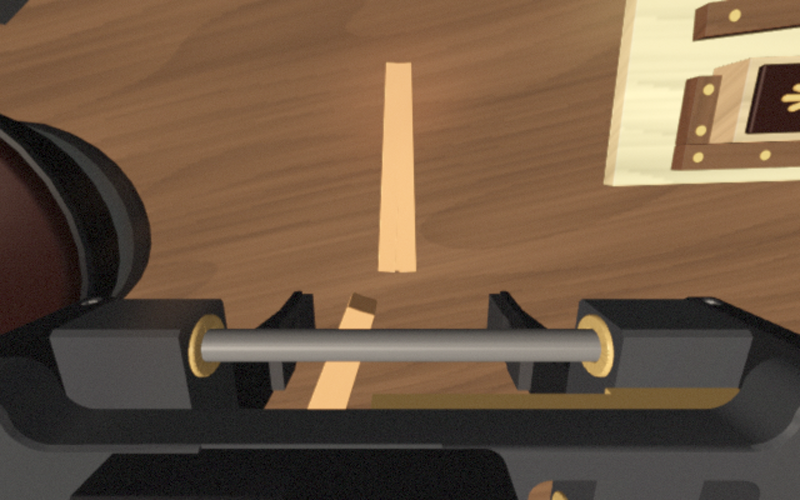

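The small wedge has its tip edge at (386–411,63) and its butt edge at (378–416,271). The big decoy's thin end is just behind it at (362,300).

Run:
```python
from h import *
import json
s=json.load(open('s3.json'))
def P(c,z): return px2w('wrist',((c[0]+.5)/1.25-.5,(c[1]+.5)/1.25-.5),z,s)[:2]
w=[P(p,.03) for p in [(411,63),(386,63),(378,271),(416,271)]]
Q,t,e=fit([(.09,-.0105),(.09,.0105),(-.09,.01835),(-.09,-.01835)],w)
yaw=np.degrees(np.arctan2(Q[1,0],Q[0,0]));print(t.round(4),yaw.round(2),e.round(4))
for c,z in [((350,306),.03),((376,312),.03),((364,294),.03)]: print('decoy in wedge frame',((P(c,z)-t)@Q*1000).round(1))
g=Q@[-.06,0]+t
print(g); plan(g[0],g[1],.025,yaw-90)
```

```text
[0.4723 0.3383] -13.12 [0.0007 0.0009 0.0006 0.0009]
decoy in wedge frame [-125.8   45.9]
decoy in wedge frame [-132.    20.5]
decoy in wedge frame [-113.   32.]
[0.41385576 0.35193914]
t 7.25 pos [0.4155 0.3489 0.2014] F [0.4 0.6 1. ] travel [-0.0021 -0.0031  0.1763] turn [0.1 0.1 0.5] g 0.997 0.0 yd -102.6
```

Emit:
step_arm:
  commands:
    - {"travel":[-0.002,-0.003,0.045],"turn":[0,0,0]}
    - {"travel":[-0.002,-0.003,0.09],"turn":[0,0,0]}
    - {"travel":[-0.002,-0.003,0.13],"turn":[0,0,0]}
    - {"travel":[-0.002,-0.003,0.16],"turn":[0,0,0]}
    - {"travel":[-0.002,-0.003,0.176],"turn":[0,0,0]}

```text
time: 7.75
position: [0.4132, 0.3505, 0.0233]
tool_rot: [3.118, -0.347, -0.005]
ft_force: [-0.2, -0.4, -0.1]
grip_width: 0.998
grip_force: 0.0
```

Emit:
step_arm:
  commands:
    - {"travel":[0,0,0],"turn":[0,0,0]}
    - {"travel":[0,0,0.001],"turn":[0,0,0]}

```text
time: 7.95
position: [0.4151, 0.3528, 0.026]
tool_rot: [3.122, -0.348, 0.001]
ft_force: [-0.2, -0.2, 0.5]
grip_width: 1.003
grip_force: 0.0
```

```bash
python3 -c "
from h import *
plan(.4139,.3519,.02,-103.1)"
```

```text
t 7.95 pos [0.4151 0.3528 0.026 ] F [-0.2 -0.2  0.5] travel [-0.0009  0.0012  0.006 ] turn [ 0.  -0.   0.4] g 1.003 0.0 yd -102.7
```

Emit:
step_arm:
  commands:
    - {"travel":[0,0,0.004],"turn":[0,0,0.3]}
    - {"travel":[0,0,0.004],"turn":[0,0,0.3]}

```text
time: 8.15
position: [0.4149, 0.3539, 0.0224]
tool_rot: [-3.12, 0.356, -0.001]
ft_force: [-0.9, 0.3, 0.2]
grip_width: 1.003
grip_force: 0.0
```

Emit:
step_arm:
  commands:
    - {"travel":[0,0,0],"turn":[0,0,0]}
    - {"travel":[0,0,0],"turn":[0,0,0]}
    - {"travel":[0,0,0],"turn":[0,0,0]}
    - {"travel":[0,0,0],"turn":[0,0,0]}
    - {"travel":[0,0,0],"turn":[0,0,0]}
  gripper: 0.1
  force: 50

```text
time: 8.65
position: [0.4144, 0.3536, 0.0216]
tool_rot: [-3.121, 0.356, -0.0]
ft_force: [0.5, -0.3, 0.9]
grip_width: 0.632
grip_force: 0.0
```

Emit:
step_arm:
  commands:
    - {"travel":[0,0,0],"turn":[0,0,0]}
    - {"travel":[0,0,0],"turn":[0,0,0]}
    - {"travel":[0,0,0],"turn":[0,0,0]}

```text
time: 8.95
position: [0.4144, 0.3534, 0.0216]
tool_rot: [3.121, -0.356, -0.0]
ft_force: [-0.8, -0.6, -0.4]
grip_width: 0.39
grip_force: 49.9
```

```bash
python3 -c "
from h import *
plan(.4139,.3519,.02,-103.1)"
```

```text
t 8.95 pos [0.4144 0.3534 0.0216] F [-0.8 -0.6 -0.4] travel [-0.0001  0.0016  0.0016] turn [0.  0.  0.1] g 0.39 49.9 yd -103.0
```

Emit:
step_arm:
  commands:
    - {"travel":[0,0,-0.03],"turn":[0,0,0]}
    - {"travel":[0,0,-0.07],"turn":[0,0,0]}
    - {"travel":[0,0,-0.11],"turn":[0,0,0]}
    - {"travel":[0,0,-0.14],"turn":[0,0,-4]}
    - {"travel":[0,0,-0.15],"turn":[0,0,-10]}

```text
time: 9.45
position: [0.4158, 0.3548, 0.1754]
tool_rot: [-3.136, 0.077, -0.006]
ft_force: [0.7, 0.7, -1.0]
grip_width: 0.388
grip_force: 49.9
```

```bash
python3 -c "
from h import *
plan(.51,.17,.17,-55)"
```

```text
t 9.45 pos [0.4158 0.3548 0.1754] F [ 0.7  0.7 -1. ] travel [0.1032 0.18   0.0049] turn [ -0.2  -0.3 -37.8] g 0.388 49.9 yd -92.8
```

Emit:
step_arm:
  commands:
    - {"travel":[0.02,0.035,0],"turn":[0,0,-8]}
    - {"travel":[0.04,0.07,0],"turn":[0,0,-16]}
    - {"travel":[0.06,0.11,0],"turn":[0,0,-24]}
    - {"travel":[0.08,0.145,0],"turn":[0,0,-32]}
    - {"travel":[0.1,0.18,0],"turn":[0,0,-38]}

```text
time: 9.95
position: [0.5049, 0.1668, 0.1712]
tool_rot: [-2.994, -0.952, 0.001]
ft_force: [0.7, -0.5, -2.3]
grip_width: 0.387
grip_force: 49.9
```

```bash
python3 -c "
from h import *
plan(.4937,-.02,.17,-18)"
```

```text
t 9.95 pos [0.5049 0.1668 0.1712] F [ 0.7 -0.5 -2.3] travel [-0.1171  0.1461  0.0013] turn [ -0.    0.  -36.7] g 0.387 49.9 yd -54.7
```

Emit:
step_arm:
  commands:
    - {"travel":[-0.023,0.03,0],"turn":[0,0,-7]}
    - {"travel":[-0.046,0.06,0],"turn":[0,0,-15]}
    - {"travel":[-0.07,0.09,0],"turn":[0,0,-22]}
    - {"travel":[-0.094,0.12,0],"turn":[0,0,-30]}
    - {"travel":[-0.117,0.146,0],"turn":[0,0,-37]}

```text
time: 10.45
position: [0.4921, -0.0203, 0.1713]
tool_rot: [2.538, 1.852, -0.001]
ft_force: [-0.1, 0.0, -1.0]
grip_width: 0.386
grip_force: 49.9
```

```bash
python3 -c "
from h import *
plan(.4737,-.2127,.17,-8.2)"
```

```text
t 10.45 pos [ 0.4921 -0.0203  0.1713] F [-0.1  0.  -1. ] travel [-0.1889  0.0411  0.0013] turn [-0.   0.  -9.5] g 0.386 49.9 yd -17.7
```

Emit:
step_arm:
  commands:
    - {"travel":[-0.04,0.008,0],"turn":[0,0,-2]}
    - {"travel":[-0.08,0.016,0],"turn":[0,0,-4]}
    - {"travel":[-0.12,0.025,0],"turn":[0,0,-6]}
    - {"travel":[-0.16,0.034,0],"turn":[0,0,-8]}
    - {"travel":[-0.189,0.041,0],"turn":[0,0,-9.5]}

```text
time: 10.95
position: [0.4721, -0.2136, 0.1715]
tool_rot: [2.381, 2.049, -0.001]
ft_force: [0.1, -0.1, -1.1]
grip_width: 0.391
grip_force: 49.9
```

Emit:
step_arm:
  commands:
    - {"travel":[0,0,0.04],"turn":[0,0,0]}
    - {"travel":[0,0,0.08],"turn":[0,0,0]}
    - {"travel":[0,0,0.1],"turn":[0,0,0]}
    - {"travel":[0,0,0.11],"turn":[0,0,0]}
    - {"travel":[0,0,0.11],"turn":[0,0,0]}

```text
time: 11.45
position: [0.4723, -0.2103, 0.0604]
tool_rot: [-2.378, -2.049, 0.003]
ft_force: [0.4, 0.4, -1.5]
grip_width: 0.391
grip_force: 49.9
```

```bash
python3 -c "
from h import *
plan(.4737,-.2127,.041,-8.2)
import json
s=ctrl.get_state();json.dump({k:list(map(float,s[k])) for k in('position','tool_rot')},open('s4.json','w'))
save('wrist','w4',(160,0,480,260),2.3)"
```

```text
t 11.45 pos [ 0.4723 -0.2103  0.0604] F [ 0.4  0.4 -1.5] travel [-0.0022  0.0018  0.0194] turn [-0.2  0.  -0.3] g 0.391 49.9 yd -8.5
```

View pics/w4.png

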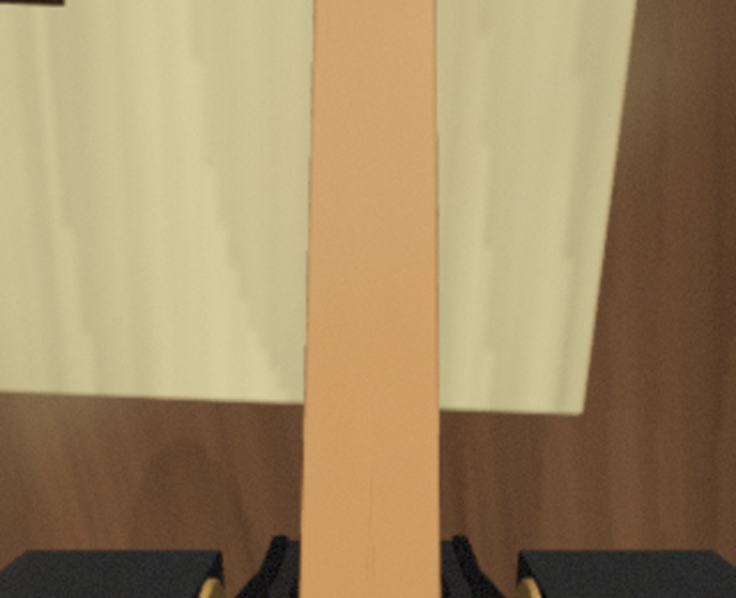

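The wedge lies straight in the grip (edges (303,500)–(315,0) and (440,500)–(436,0)). The board corner at (583,413) serves as the check point.

Run:
```python
from h import *
import json
s=json.load(open('s4.json'))
def P(c,z): return px2w('wrist',((c[0]+.5)/2.3-.5+160,(c[1]+.5)/2.3-.5),z,s)[:2]
c=P((583,413),.018);d=P((636,0),.018);print('corner',c,'edge yaw',np.degrees(np.arctan2(*(d-c)[::-1])))
a=np.radians(79.3);Q=np.array([[np.cos(a),-np.sin(a)],[np.sin(a),np.cos(a)]]);print('board origin',c-Q@[-.15,-.09])
for v in (100,400):
    zt=s['position'][2]+.0085
    print('wedge mid at row',v,((P(((315-12*v/500+437)/2+0 if 0 else (315-12*v/500+436+4*v/500)/2,v),zt)-c)@Q+[-.15,-.09])*1000)
im=ctrl.get_image('top')[165:250,290:420,::-1]
cv2.imwrite('pics/t2.png',cv2.resize(im,None,fx=6,fy=6,interpolation=cv2.INTER_CUBIC))
```

```text
corner [ 0.53970319 -0.18123395] edge yaw 79.29562508454532
board origin [ 0.47911803 -0.01713204]
wedge mid at row 100 [-81.94394471 -24.86971861]
wedge mid at row 400 [-140.28082851  -26.67071286]
```

View pics/t2.png

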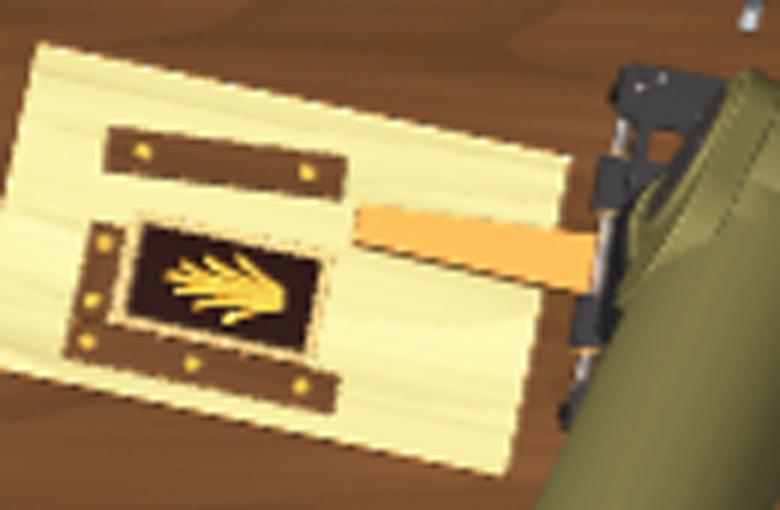

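Top view: the tip at (357,225) is centred on the gap between the cleat end (345,200) and the block corner (328,262), and the block sits in the corner. Next I lower the wedge to the board.

Emit:
step_arm:
  commands:
    - {"travel":[0,0,0.01],"turn":[0,0,0]}
    - {"travel":[0,0,0.015],"turn":[0,0,0]}
    - {"travel":[0,0,0.018],"turn":[0,0,0]}
    - {"travel":[0,0,0.019],"turn":[0,0,0]}

```text
time: 11.95
position: [0.4731, -0.2104, 0.0423]
tool_rot: [-2.38, -2.05, 0.0]
ft_force: [0.3, -0.0, -1.6]
grip_width: 0.39
grip_force: 49.9
```

Emit:
step_arm:
  commands:
    - {"travel":[0,0,0.001],"turn":[0,0,0]}
    - {"travel":[0,0,0.001],"turn":[0,0,0]}

```text
time: 12.15
position: [0.4733, -0.2106, 0.0416]
tool_rot: [2.38, 2.05, 0.0]
ft_force: [0.1, 0.2, -2.2]
grip_width: 0.394
grip_force: 49.9
```

Emit:
step_arm:
  commands:
    - {"travel":[0,0,0.001],"turn":[0,0,0]}
    - {"travel":[0,0,0.001],"turn":[0,0,0]}

```text
time: 12.35
position: [0.4733, -0.2105, 0.0406]
tool_rot: [2.38, 2.051, 0.0]
ft_force: [0.3, -0.1, -1.5]
grip_width: 0.393
grip_force: 49.9
```

Emit:
step_arm:
  commands:
    - {"travel":[0,0,0.001],"turn":[0,0,0]}
    - {"travel":[0,0,0.001],"turn":[0,0,0]}

```text
time: 12.55
position: [0.4734, -0.2106, 0.0396]
tool_rot: [2.38, 2.05, 0.0]
ft_force: [0.1, -1.4, -1.0]
grip_width: 0.393
grip_force: 49.9
```

```bash
python3 -c "
from h import *
# target: grip point at board (-105,-26.1)
a=np.radians(79.3);c,s=np.cos(a),np.sin(a)
for bx in (-105,-70):
    by=-22.8+(bx+30)*.0437;x=.4795+(bx*c-by*s)/1e3;y=-.0175+(bx*s+by*c)/1e3;plan(x,y,.0396,-8.2)"
```

```text
t 12.55 pos [ 0.4734 -0.2106  0.0396] F [ 0.1 -1.4 -1. ] travel [ 0.086  -0.0005  0.    ] turn [ 0.  -0.  -0.3] g 0.393 49.9 yd -8.5
t 12.55 pos [ 0.4734 -0.2106  0.0396] F [ 0.1 -1.4 -1. ] travel [ 0.121  -0.0007  0.    ] turn [ 0.  -0.  -0.3] g 0.393 49.9 yd -8.5
```

Emit:
step_arm:
  commands:
    - {"travel":[0.014,0,0],"turn":[0,0,-0.3]}
    - {"travel":[0.028,0,0],"turn":[0,0,-0.3]}
    - {"travel":[0.042,0,0],"turn":[0,0,-0.3]}
    - {"travel":[0.056,0,0],"turn":[0,0,-0.3]}
    - {"travel":[0.07,0,0],"turn":[0,0,-0.3]}

```text
time: 13.05
position: [0.4838, -0.1396, 0.0396]
tool_rot: [-2.374, -2.058, -0.001]
ft_force: [-0.0, -0.2, -0.3]
grip_width: 0.394
grip_force: 49.9
```

Emit:
step_arm:
  commands:
    - {"travel":[0.008,0,0],"turn":[0,0,0]}
    - {"travel":[0.016,0,0],"turn":[0,0,0]}
    - {"travel":[0.024,0,0],"turn":[0,0,0]}
    - {"travel":[0.03,0,0],"turn":[0,0,0]}

```text
time: 13.45
position: [0.488, -0.1111, 0.0396]
tool_rot: [-2.375, -2.057, -0.0]
ft_force: [-0.4, -0.9, -0.9]
grip_width: 0.39
grip_force: 49.9
```

```bash
python3 -c "
from h import *
a=np.radians(79.3);c,s=np.cos(a),np.sin(a)
bx=-57;by=-22.8+(bx+30)*.0437;x=.4795+(bx*c-by*s)/1e3;y=-.0175+(bx*s+by*c)/1e3;plan(x,y,.0396,-8.2)"
```

```text
t 13.45 pos [ 0.488  -0.1111  0.0396] F [-0.4 -0.9 -0.9] travel [ 0.0334 -0.0003 -0.    ] turn [ 0. -0. -0.] g 0.39 49.9 yd -8.2
```

Emit:
step_arm:
  commands:
    - {"travel":[0.005,0,0],"turn":[0,0,0]}
    - {"travel":[0.01,0,0],"turn":[0,0,0]}
    - {"travel":[0.014,0,0],"turn":[0,0,0]}
    - {"travel":[0.018,0,0],"turn":[0,0,0]}

```text
time: 13.85
position: [0.4905, -0.0937, 0.0396]
tool_rot: [2.375, 2.056, 0.0]
ft_force: [0.3, -0.5, -0.4]
grip_width: 0.388
grip_force: 49.9
```

Emit:
step_arm:
  commands:
    - {"travel":[0.002,0,0.0005],"turn":[0,0,0]}
    - {"travel":[0.004,0,0.0005],"turn":[0,0,0]}
    - {"travel":[0.006,0,0.0005],"turn":[0,0,0]}

```text
time: 14.15
position: [0.4914, -0.0895, 0.0395]
tool_rot: [2.374, 2.055, -0.001]
ft_force: [-1.4, -5.3, 4.9]
grip_width: 0.394
grip_force: 49.8
```

Emit:
step_arm:
  commands:
    - {"travel":[0.001,0,-0.0003],"turn":[0,0,0]}
    - {"travel":[0.002,0,-0.0003],"turn":[0,0,0]}
    - {"travel":[0.003,0,-0.0003],"turn":[0,0,0]}

```text
time: 14.45
position: [0.4918, -0.086, 0.0395]
tool_rot: [2.374, 2.056, -0.001]
ft_force: [-0.7, -6.2, 2.8]
grip_width: 0.391
grip_force: 49.8
```

Emit:
step_arm:
  commands:
    - {"travel":[0.001,0,0],"turn":[0,0,0]}
    - {"travel":[0.002,0,0],"turn":[0,0,0]}

```text
time: 14.65
position: [0.4921, -0.0843, 0.0395]
tool_rot: [2.374, 2.055, -0.001]
ft_force: [-1.4, -6.7, 1.9]
grip_width: 0.395
grip_force: 49.8
```

Emit:
step_arm:
  commands:
    - {"travel":[0.001,0,0],"turn":[0,0,0]}
    - {"travel":[0.002,0,0],"turn":[0,0,0]}

```text
time: 14.85
position: [0.4924, -0.0827, 0.0395]
tool_rot: [2.373, 2.055, -0.002]
ft_force: [-1.6, -7.2, 2.4]
grip_width: 0.389
grip_force: 49.8
```

Emit:
step_arm:
  commands:
    - {"travel":[0.001,0,0],"turn":[0,0,0]}
    - {"travel":[0.002,0,0],"turn":[0,0,0]}

```text
time: 15.05
position: [0.4927, -0.0813, 0.0395]
tool_rot: [2.373, 2.055, -0.002]
ft_force: [-0.9, -9.2, 1.5]
grip_width: 0.395
grip_force: 49.7
```

```bash
python3 -c "
from h import *
a=np.radians(79.3);c,s=np.cos(a),np.sin(a)
bx=-57;by=-22.8+(bx+30)*.0437;x=.4795+(bx*c-by*s)/1e3;y=-.0175+(bx*s+by*c)/1e3;plan(x,y,.0396,-8.2);print(ctrl.get_state()['torque'])"
```

```text
t 15.05 pos [ 0.4927 -0.0813  0.0395] F [-0.9 -9.2  1.5] travel [ 0.0033 -0.0007 -0.0001] turn [ 0.1  0.2 -0. ] g 0.395 49.7 yd -8.2
[-2.01285074  0.25940115  0.43473853]
```

Emit:
step_arm:
  commands:
    - {"travel":[0.001,0,0],"turn":[0,0,0]}
    - {"travel":[0.002,0,0],"turn":[0,0,0]}
    - {"travel":[0.003,0,0],"turn":[0,0,0]}

```text
time: 15.35
position: [0.4928, -0.0811, 0.0395]
tool_rot: [2.372, 2.052, -0.006]
ft_force: [-1.1, -15.5, 1.6]
grip_width: 0.389
grip_force: 49.6
```

Emit:
step_arm:
  commands:
    - {"travel":[0.001,0,0],"turn":[0,0,0]}
    - {"travel":[0.002,0,0],"turn":[0,0,0]}

```text
time: 15.55
position: [0.4928, -0.0809, 0.0395]
tool_rot: [2.372, 2.05, -0.009]
ft_force: [-2.0, -20.0, 1.7]
grip_width: 0.389
grip_force: 49.5
```

Emit:
step_arm:
  commands:
    - {"travel":[0.001,0,0],"turn":[0,0,0]}
    - {"travel":[0.001,0,0],"turn":[0,0,0]}
    - {"travel":[0.001,0,0],"turn":[0,0,0]}

```text
time: 15.85
position: [0.4928, -0.081, 0.0395]
tool_rot: [2.372, 2.049, -0.01]
ft_force: [-2.6, -19.3, 2.3]
grip_width: 0.394
grip_force: 49.6
```

Run:
```python
from h import *
im=ctrl.get_image('top')[165:250,270:400,::-1]
im2=ctrl.get_image('scene')[140:240,210:370,::-1]
a=cv2.resize(im,(459,300),interpolation=cv2.INTER_CUBIC);a=cv2.resize(im,(780,510))[:, :]
b=cv2.resize(im2,(480,300),interpolation=cv2.INTER_CUBIC)
a=cv2.resize(im,(459,300),interpolation=cv2.INTER_CUBIC)
out=np.zeros((600,480,3),np.uint8);out[:300,:459]=a;out[300:,:480]=b
cv2.imwrite('pics/fin.png',out)
plan(.49,-.08,.04,-8.2)
```

```text
t 15.95 pos [ 0.4928 -0.0809  0.0395] F [ -3.1 -19.6   2.3] travel [ 0.0005 -0.0029 -0.0005] turn [ 0.1  0.5 -0.2] g 0.387 49.6 yd -8.4
```

View pics/fin.png

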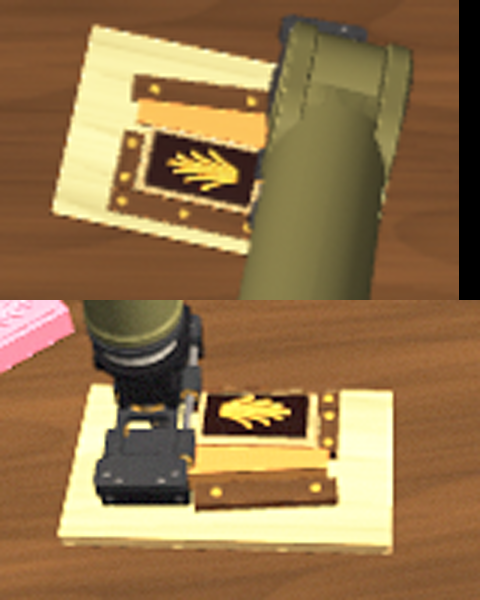

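The wedge fills the gap with its tip at (138,110), about level with the cleat end. The block sits tight in the corner and the push is steady at about 20 N, so I'm handing in.

```bash
python3 -c "
from bench import ctrl
print(ctrl.close_job())"
```

```text
the job is handed in; nothing more can be done
None
```

The block is seated in the corner, the wedge is tight in the gap, and I handed the job in at about 16 s with the gripper still holding and pushing the wedge at about 20 N.

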